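Flip the ratchet and wind off the nipper clamp

ROBOT

A 6-joint arm with a two-finger parallel gripper is mounted at the origin on the work surface. World frame = base frame: x ahead of the robot, y to its left, z up, the work surface at z = 0. Lengths are in m, angles in rad, forces in N, time in s.
With the tool pointing down it reaches from about 0.35 to 0.85 m from the base axis. Payload 8.1 kg.
Tool frame: the origin (TCP) lies at the very end of the fingers, on their centre line; the grasp point (between the pads) lies 19 mm behind it; z points along the fingers, y is the direction in which the jaws open and shut (so a half turn about z gives the same grasp; the last joint's range is limited). The gripper opens to 93 mm and grips with 3 to 60 N. Pads are 15 mm wide; open, the fingers measure 128 mm over their backs; the gripper's body (75 mm by 188 mm) begins 65 mm behind the grasp point.
Start: joints at [1.1, 0.13, 1.488, -0, 1.523, -0.085], TCP at [0.226, 0.556, 0.219] pointing down, gripper open.
Joint ranges: [-2.96, 2.96], [-0.89, 2.26], [0.02, 2.5], [-1.34, 4.48], [0, 2.73], [-2.66, 2.66]. Speed limits (rad/s): [2.39, 2.39, 2.79, 3.14, 3.14, 3.14].

INTERFACE

Orientations are given as a rotation vector (axis times angle).
In Python, from plant import robot gives the robot as it stands.
- The arm moves only by the shell command python3 -m inch 'ROWS' [FORCE]. ROWS is JSON, a list that holds one entry, the list of rows, each a list of 7 numbers: the shift along the tool's x, y, z in cm, then the turn, a rotation vector about the tool's x, y, z in degrees, then the gripper command: -1 is fully open, 1 is shut, values between are in proportion. A call has 1 to 5 rows; each row shifts and turns the commanded pose from where the row before left it, along the tool's axes as they then stand; what a row does not reach is not made up. A row lasts 1/10 s, in which the tool goes at most 50 mm and 8.59 degrees, less where a joint would pass 70% of its speed; a pose out of reach is approached as far as the arm can. A call with a gripper value outside its range is refused whole. The fingers move at their own pace and stop on an object; FORCE is the grip in N (left out, the last holds). Time passes only in rows, so rows that do not move let the fingers close. It gives the time, the measured TCP pose, the force and the opening at its end, in the units of the state.
- robot.read_state(): the state, without advancing time (a new reading comes with each control period).
- robot.read_camera(name): name is "side" or "top" or "wrist"; returns a dict with "image" (420x560x3 uint8, blue, green, red), "K" (3x3 intrinsics, pixels), "R" (3x3) and "t" (3): a world point X has camera coordinates R X + t; the wrist camera has in their place "tool_from_camera" (4x4, takes a point from camera to tool coordinates, whose origin is the TCP and whose axes are the flange's). Camera axes: x right, y down, z forward; pixel columns grow to the right and rows downward; lengths in m; the calibration is good to about 2 mm. The wrist camera is an equidistant fisheye: a pixel r from the principal point sees the ray r / f radians off the axis. A picture is of the moment at which its call begins: read the wrist's pose just before it. There is no depth.
- robot.close_job(): hands the job in, once; it reports no verdict.
The state is a dict: "t": time; "q": joint angles; "dq": joint speeds; "joint_torque": joint torques, N m; "tool_pos": TCP position; "orientation": TCP orientation; "force": force on the tool from outside, world axes, zero at the start; "wrist_torque": the same for the moment, N m; "opening": finger opening in m.
Only numpy, scipy, OpenCV 4.12 (cv2) and the standard library are available. Lean on these libraries where they do the work, as an engineer would, in place of code of your own. Each camera call takes 0.05 s, during which the arm holds its last target. There are 200 camera calls.

TASK

Unclamp the nail nipper in the sharpening jig: push the little direction lever on the ratchet fully over to its loosening side without forcing it, then swing the ratchet handle to and fro so that it winds the nut loose (counterclockwise seen from above), stroke by stroke, until you feel the nut come up against its end stop and the strap stands clear of the nipper. Do not tighten the nut, do not strain the handle against the stops, leave the other things on the counter where they are, and finish with the lever still on loosening and the ratchet let go and at rest.

Things in the scene. Friction and masses are not known exactly. Their poses are not given: they have to be found in the camera images.
- jig: Grey steel base plate 160 x 100 x 12 mm, fixed to the counter. Origin on the stud's axis at its underside; z up. It reaches 55 mm to -x and 105 mm to +x of the stud. Clamp strap (top 48 mm high) and clamped nipper lie to +x of the stud. Two posts 12 mm thick, 90 mm tall, 60 mm from the stud, stand at the ends of the handle's swing.
- stud (a point): Point on the stud's (and nut's, ratchet's, lever's) vertical axis at the height of the ratchet handle's centre line, 86.5 mm above the counter. Axes as the jig's.
- grip (a point): Middle of the black rubber grip of the ratchet handle, 130 mm from the stud's axis, 86.5 mm above the counter. The grip is a level bar 75 mm long, 20 wide, 16 high; its x axis points outwards along the handle, z up. A steel shank 12 wide, 10 high joins it to the round head (48 mm across, top 97 mm above the counter). Only the 12 mm plate and nipper arms (under 45 mm high) can lie below it.
- lever_tab (a point): Top centre of the upright round tab (9 mm across, 16 mm free above the lever arm) at the end of the dark direction lever on top of the ratchet head: 34 mm from the stud's axis, 117.5 mm above the counter. Its x axis points from the tab back to the stud's axis. The arm's top is 101.5 mm, the head's top 97 mm high. The lever lies opposite the handle, exactly so at joint value 0.
- lever (a joint): Direction lever's angle on the head, rad, counterclockwise seen from above positive; -0.45 to 0.45; stays where left (about 2 N at the tab moves it). Fully counterclockwise (+0.45) the ratchet drives the nut counterclockwise (loosens) and runs free clockwise; fully clockwise it tightens; between -0.2 and 0.2 it drives neither way. Firm end stops; it bears at most 25 N: push, do not pinch.
- ratchet (a joint): Angle of the ratchet head about the stud, rad, counterclockwise seen from above (the loosening way); swings from 0 to 1.1 between firm stops. At 0 the handle points 1.658 rad counterclockwise from the jig's x axis. Turns nearly free (about 1 N at the grip) when not driving the nut; 18 teeth: up to 0.35 rad of a stroke may pass before it takes hold.
- handle (a joint): Elastic bend of the handle about the stud's axis, rad, added to the ratchet's angle: a sprung shank of 20 N m per rad (1.2 N per mm at the grip). Positive when the grip is pushed counterclockwise. Turning the nut bends it by about 0.06 (9 N at the grip), a stop by more; beyond 0.14 either way (21 N at the grip) it is strained.
- strap (a joint): Lift of the aluminium clamp strap, m: 0 with the nut tight. The nut under the ratchet head loosens counterclockwise seen from above, 1.2 rad from tight to a firm end stop, held by friction of 1.2 N m; the strap rises 0.0042 m per rad of it, 0.005 m in all. A flat pointer, 36 mm long from the stud's axis, turns with the nut; when tight it points 0.25 rad counterclockwise of the jig's -x axis.
- nipper_a: Loose steel nail nipper 150 mm long, lying flat on the counter near the jig. Origin under its middle.
- nipper_b: Second loose steel nail nipper, 150 mm long, lying flat on the counter. Origin under its middle.
- cream_jar: Small white open plastic jar, 56 mm across, 38 mm tall, beside the jig. Origin under its centre.
- lotion: White plastic bottle 60 mm across, 165 mm tall. Origin under its centre.
- spray: Clear plastic bottle 48 mm across, 130 mm tall. Origin under its centre.
- carton: White paper carton 50 x 40 x 90 mm. Origin under its centre.
- dish: Blue plastic bowl 110 mm across, 45 mm tall. Origin under its centre.
- tape_roll: White roll of plaster, 44 mm across, 25 mm tall. Origin under its centre.

How it is judged:
By the outcome, as a careful person would: the job done as asked, in the order asked, and still so for the second after the job is handed in, with the robot touching nothing.
It also fails if it takes over 72 s, if anything falls off the work surface, if the arm or the gripper's body presses on something with over 40 N, if the wrist force passes 120 N, or if a joint passes its speed limit or range.

## Working session

There is one attempt and no reset: what is moved stays moved. The work goes in short steps, Python scripts to look and compute and a shell command to move; the robot and the scene stay as the last step left them, time stands still between calls to the robot, and variables do not carry over. Pictures are saved under pics/ and viewed, about 8 in all and at most 12, crops included, and the job is handed in when it is done.

```bash
ls; mkdir -p pics; python3 - <<'E'
from plant import robot
import cv2,numpy as np
s=robot.read_state();print({k:np.round(v,3) for k,v in s.items()})
for n in("side","top"):
    c=robot.read_camera(n);cv2.imwrite(f"pics/{n}0.png",c["image"]);np.savez(f"pics/{n}.npz",K=c["K"],R=c["R"],t=c["t"]);print(n,c["K"],-np.array(c["R"]).T@c["t"])
E
```

```text
pics
{'t': np.float64(0.0), 'q': array([ 1.1  ,  0.131,  1.489,  0.   ,  1.523, -0.085]), 'dq': array([ 0.001, -0.002,  0.001, -0.   ,  0.   , -0.   ]), 'joint_torque': array([ 1.0000e-03, -5.5984e+01, -4.9176e+01,  7.7000e-02,  3.5000e-02,
       -0.0000e+00]), 'tool_pos': array([0.225, 0.555, 0.218]), 'orientation': array([-6.020e-01, -3.083e+00,  3.000e-03]), 'force': array([-0.24 ,  0.344, -1.14 ]), 'wrist_torque': array([-0.02 , -0.022, -0.01 ]), 'opening': np.float64(0.093)}
side [[531.78539987   0.         268.30592948]
 [  0.         531.78539987 207.75128045]
 [  0.           0.           1.        ]] [-0.47998427 -0.94259464  1.21836047]
top [[439.0159713    0.         274.22736928]
 [  0.         439.0159713  205.11012011]
 [  0.           0.           1.        ]] [ 0.2318167  -0.00903054  1.23737008]
```

View pics/top0.png

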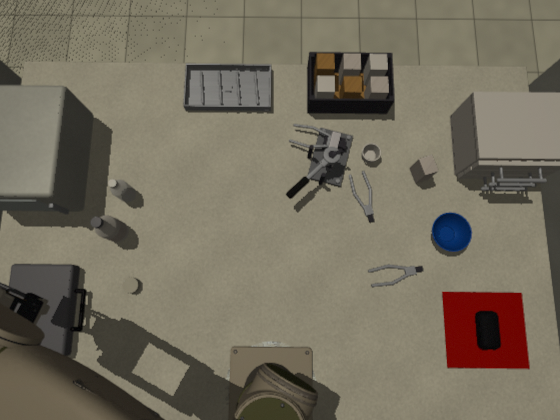

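View pics/side0.png

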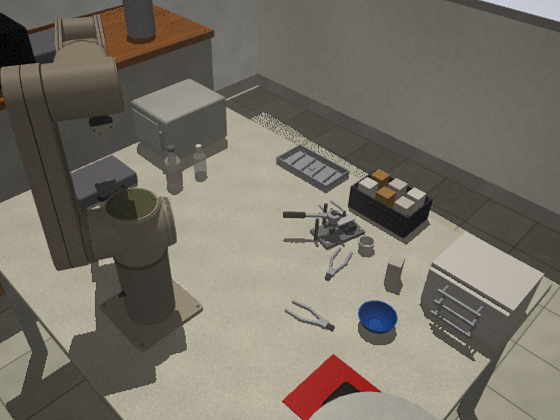

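```bash
cat > h.py <<'E'
import numpy as np,cv2
def ray(n,u,v,z):
    c=np.load(f"pics/{n}.npz");R=c["R"];o=-R.T@c["t"];d=R.T@np.linalg.inv(c["K"])@np.array([u,v,1.])
    return (o+d*(z-o[2])/d[2])
def proj(n,X):
    c=np.load(f"pics/{n}.npz");p=c["K"]@(c["R"]@np.array(X)+c["t"]);return p[:2]/p[2]
E
python3 - <<'E'
import cv2
from h import *
a=cv2.imread("pics/top0.png")[110:220,270:390];b=cv2.imread("pics/side0.png")[190:265,270:390]
A=cv2.resize(a,None,fx=5,fy=5,interpolation=2);cv2.imwrite("pics/c1.png",A)
g=cv2.cvtColor(cv2.imread("pics/top0.png"),cv2.COLOR_BGR2GRAY)
m=(g<45).astype('uint8');m[:, :280]=0;m[:,345:]=0;m[:140]=0;m[220:]=0
n,l,s,c=cv2.connectedComponentsWithStats(m)
for i in range(1,n):
    if s[i,4]>8:
        P=cv2.minAreaRect(np.argwhere(l==i)[:,::-1].astype(np.float32));print(s[i],c[i],P,ray("top",*c[i],.0945),ray("top",*c[i],0))
E
```

```text
[323 140   3   4   9] [324.33333333 141.66666667] ((324.0, 141.5), (3.0, 2.0), 90.0) [ 0.65861677 -0.14263559  0.0945    ] [ 0.6939074  -0.15368293  0.        ]
[329 140  16  18 118] [338.79661017 148.62711864] ((338.6809997558594, 149.42239379882812), (10.158910751342773, 21.257375717163086), 40.23635482788086) [ 0.63892459 -0.1819985   0.0945    ] [ 0.67258694 -0.19630063  0.        ]
[308 146   5  13  43] [309.79069767 151.8372093 ] ((310.0, 152.0), (12.0, 4.0), 90.0) [ 0.62878436 -0.10247997  0.0945    ] [ 0.66160825 -0.11020698  0.        ]
[315 147  11   4  23] [320.         149.17391304] ((320.1538391113281, 149.26922607421875), (2.5495097637176514, 10.394155502319336), 78.69007110595703) [ 0.63676517 -0.13048625  0.0945    ] [ 0.67024896 -0.14052901  0.        ]
[312 158   6   5  18] [314.72222222 159.77777778] ((314.73077392578125, 159.65383911132812), (6.37905216217041, 2.4961509704589844), 33.6900634765625) [ 0.60620779 -0.11577852  0.0945    ] [ 0.6371649  -0.12460514  0.        ]
[316 162  29  23 302] [331.57615894 171.93046358] ((330.0000305175781, 173.5), (16.26345443725586, 30.405588150024414), 45.0) [ 0.57228668 -0.16112576  0.0945    ] [ 0.60043897 -0.17370199  0.        ]
[287 177  22  21 166] [297.31927711 187.02409639] ((297.3754577636719, 186.8641357421875), (6.327239513397217, 26.291831970214844), 47.48955154418945) [ 0.52905206 -0.06837459  0.0945    ] [ 0.55362943 -0.07328154  0.        ]
```

View pics/c1.png

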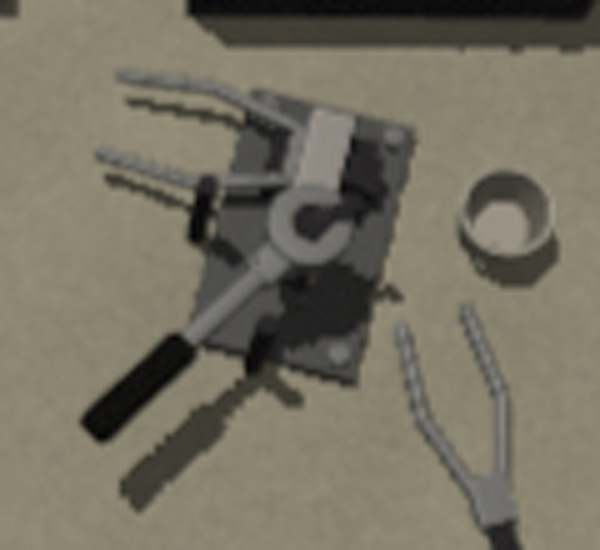

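```bash
python3 - <<'E'
from h import *
from plant import robot
c=robot.read_camera("wrist");print(np.round(c["tool_from_camera"],3),c["K"])
cr=lambda x,y,z:ray("top",270+x/5,110+y/5,z)
S=cr(310,224,.097);print("stud",S)
G=cr(138,387,.0945);print("grip",G,np.linalg.norm((G-S)[:2]),np.arctan2(*(G-S)[1::-1]))
for z in(.1015,.1175):
    T=cr(377,187,z);print("tab?",T,np.linalg.norm((T-S)[:2]),np.arctan2(*(T-S)[1::-1]))
p=[cr(x,y,.012) for x,y in((355,382),(412,130),(255,90))]
d=p[1]-p[0];e=p[2]-p[1];print("jig",p,np.linalg.norm(d),np.arctan2(d[1],d[0]),np.linalg.norm(e),np.arctan2(e[1],e[0])-np.pi/2)
for q in((205,180),(265,325)):
    P=cr(*q,.09);print("post",P,np.linalg.norm((P-S)[:2]),np.arctan2(*(P-S)[1::-1]))
E
```

```text
[[ 0.    -0.955 -0.296  0.082]
 [ 1.     0.     0.    -0.   ]
 [-0.    -0.296  0.955 -0.167]
 [ 0.     0.     0.     1.   ]] [[325.1922621    0.         283.16568568]
 [  0.         325.1922621  209.27773111]
 [  0.           0.           1.        ]]
stud [ 0.62011781 -0.16274607  0.097     ]
grip [ 0.52801797 -0.06912883  0.0945    ] 0.1313261874437322 2.3480242204651427
tab? [ 0.64015406 -0.19900069  0.1015    ] 0.04142280582667104 -1.0659180508610293
tab? [ 0.63440217 -0.19632475  0.1175    ] 0.036490692977868146 -1.1685871699204755
jig [array([ 0.55378512, -0.19855454,  0.012     ]), array([ 0.7080612 , -0.23548318,  0.012     ]), array([ 0.73216197, -0.1429407 ,  0.012     ])] 0.15863427480015072 -0.23494659208891627 0.09562926978603653 -0.2547700703986131
post [ 0.64727605 -0.10627889  0.09      ] 0.06265869244187362 1.1224994596506104
post [ 0.56469755 -0.13830527  0.09      ] 0.06057027109409391 2.726241287474532
```

```bash
R='x'
python3 -m inch '[[[-3.2,-3,0,0,0,0,1],[-3.2,-3,0,0,0,0,1],[-3.2,-3,0,0,0,0,1],[-3.2,-3,0,0,0,0,1],[-3.2,-3,0,0,0,0,1]]]' 10 && python3 -m inch '[[[-3.2,-3,0,0,0,0,1],[-3.2,-3,0,0,0,0,1],[-3.2,-3,0,0,0,0,1],[-3.2,-3,0,0,0,0,1],[-3.2,-3,0,0,0,0,1]]]' && python3 -m inch '[[[-3.2,-3,0,0,0,0,1],[-3.2,-3,0,0,0,0,1],[-3.2,-3,0,0,0,0,1],[-3.2,-3,0,0,0,0,1],[-3.2,-3,0,0,0,0,1]]]' && python3 -m inch '[[[-3.2,-3,0,0,0,0,1],[-3.2,-3,0,0,0,0,1],[-3.2,-3,0,0,0,0,1],[0,0,0,0,0,8.2,1],[0,0,0,0,0,8.2,1]]]' && python3 -m inch '[[[0,0,0,0,0,8.2,1],[0,0,0,0,0,0,1],[0,0,0,0,0,0,1]]]'
cat >> h.py <<'E'
from scipy.spatial.transform import Rotation as Ro
def snap(robot,name):
    s=robot.read_state();c=robot.read_camera("wrist")
    T=np.eye(4);T[:3,:3]=Ro.from_rotvec(s["orientation"]).as_matrix();T[:3,3]=s["tool_pos"]
    np.savez(f"pics/{name}.npz",M=T@np.array(c["tool_from_camera"]),K=c["K"]);cv2.imwrite(f"pics/{name}.png",c["image"]);return s
def wray(n,u,v,z):
    c=np.load(f"pics/{n}.npz");K=c["K"];M=c["M"];x=(u-K[0,2])/K[0,0];y=(v-K[1,2])/K[1,1];r=np.hypot(x,y)
    d=M[:3,:3]@np.array([np.sin(r)*x/r,np.sin(r)*y/r,np.cos(r)]);o=M[:3,3];return o+d*(z-o[2])/d[2]
def wproj(n,X):
    c=np.load(f"pics/{n}.npz");K=c["K"];M=c["M"];p=M[:3,:3].T@(np.array(X)-M[:3,3]);th=np.arctan2(np.hypot(p[0],p[1]),p[2]);a=np.hypot(p[0],p[1])
    return np.array([K[0,2]+K[0,0]*th*p[0]/a,K[1,2]+K[1,1]*th*p[1]/a])
def show(s):
    m=Ro.from_rotvec(s["orientation"]).as_matrix();print("t",round(float(s["t"]),2),np.round(s["tool_pos"],4),"yaw_y",round(float(np.arctan2(m[1,1],m[0,1])),3),"tilt",np.round(m[:2,2],3),"F",np.round(s["force"],1),"q6",round(float(s["q"][5]),2))
E
python3 - <<'E'
from h import *;from plant import robot
show(snap(robot,"w1"))
E
```

```text
t: 0.65
tool_pos: [0.3178, 0.3551, 0.2183]
orientation: [-0.602, -3.083, 0.0]
force: [1.3, -0.7, -0.8]
opening: 0.0573
t: 1.15
tool_pos: [0.4096, 0.1558, 0.2186]
orientation: [0.602, 3.083, 0.0]
force: [1.1, 0.4, -0.3]
opening: 0.0178
t: 1.65
tool_pos: [0.5014, -0.0435, 0.2185]
orientation: [-0.603, -3.083, -0.0]
force: [1.0, 0.8, 0.2]
opening: 0.0006
t: 2.15
tool_pos: [0.556, -0.1626, 0.2175]
orientation: [-1.047, -2.96, -0.0]
force: [-1.0, 0.0, 0.2]
opening: 0.0002
t: 2.45
tool_pos: [0.5561, -0.1611, 0.2184]
orientation: [-1.239, -2.887, 0.0]
force: [0.6, 0.6, -0.4]
opening: 0.0005
t 2.45 [ 0.5561 -0.1611  0.2184] yaw_y 0.76 tilt [-0.  0.] F [ 0.6  0.6 -0.4] q6 -1.13
```

View pics/w1.png

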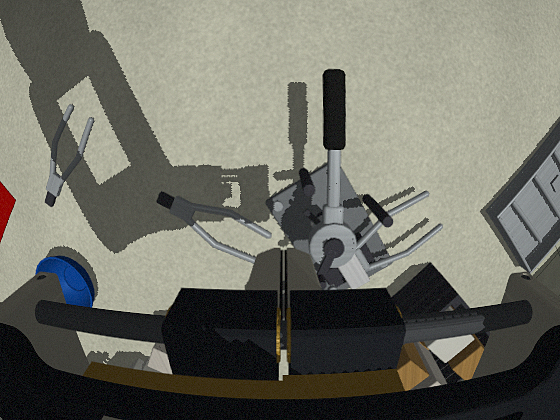

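```bash
python3 - <<'E'
from h import *
a=cv2.imread("pics/w1.png")
cv2.imwrite("pics/c2.png",cv2.resize(a[140:300,240:400],None,fx=3.75,fy=3.75,interpolation=2))
S=np.array([.62,-.163]);print("pred stud",wproj("w1",[*S,.097]))
g=cv2.cvtColor(a,cv2.COLOR_BGR2GRAY);m=(g<45).astype('uint8')[60:160,315:355]
n,l,s,c=cv2.connectedComponentsWithStats(m)
for i in range(1,n):
  if s[i,4]>100: print(s[i],c[i],wray("w1",c[i][0]+315,c[i][1]+60,.0945))
for an in(-1.244,-.794,-.344): print(wproj("w1",[*(S+.034*np.array([np.cos(an),np.sin(an)])),.1175]))
E
```

```text
pred stud [328.90652901 246.65883742]
[   8    9   23   82 1714] [18.72637106 49.01750292] [ 0.53034942 -0.06828504  0.0945    ]
[314.97587594 284.92256517]
[330.19688389 287.43207705]
[345.5530587  283.80487026]
```

View pics/c2.png

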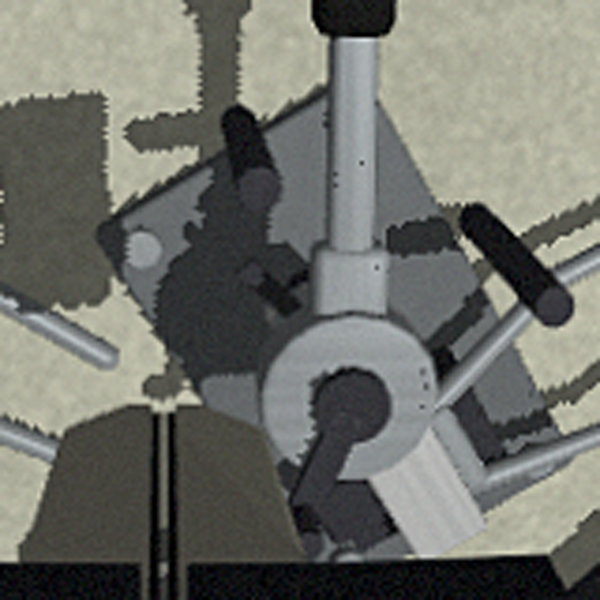

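```bash
python3 - <<'E'
from h import *
S=wray("w1",333.5,246.2,.097);print(S)
H=wray("w1",240/240*240+350/3.75,140+405/3.75,.1015);print("hub",H)
T=wray("w1",322.7,285.3,.1175);d=T-S;print("tab",T,np.hypot(*d[:2]),np.arctan2(d[1],d[0]))
G=wray("w1",333.7,109,.0945);d=G-S;print("grip",np.hypot(*d[:2]),np.arctan2(d[1],d[0]))
E
```

```text
[ 0.62297297 -0.15957366  0.097     ]
hub [ 0.62231857 -0.16007606  0.1015    ]
tab [ 0.63669639 -0.19048477  0.1175    ] 0.033820546265018674 -1.152973189278773
grip 0.13006475221929395 2.3636335056136915
```

```bash
python3 -m inch '[[[-4,0.25,0,0,0,0,1],[-3.9,0.25,0,0,0,0,1],[0,0,4,0,0,0,1],[0,0,4,0,0,0,1],[0,0,3.1,0,0,0,1]]]' && python3 -m inch '[[[0,0,0,0,0,0,1],[0,0,0,0,0,0,1]]]' && python3 -m inch '[[[0,0.3,0,0,0,0,1],[0,0.3,0,0,0,0,1]]]'
for i in 1; do python3 -m inch '[[[0,0.3,0,0,0,0,1],[0,0,0,0,0,0,1]]]'; done
python3 - <<'E'
from h import *;from plant import robot
show(snap(robot,"w2"))
c=robot.read_camera("side")
cv2.imwrite("pics/s2.png",cv2.resize(c["image"][170:260,270:390],None,fx=6,fy=6,interpolation=2))
E
```

```text
t: 3.0
tool_pos: [0.6133, -0.2149, 0.1049]
orientation: [-1.24, -2.884, -0.0]
force: [-0.4, -0.0, 0.3]
opening: 0.0006
t: 3.2
tool_pos: [0.6138, -0.2149, 0.1078]
orientation: [-1.242, -2.884, 0.0]
force: [0.1, -0.2, 0.9]
opening: 0.0007
t: 3.4
tool_pos: [0.6203, -0.2116, 0.1109]
orientation: [1.243, 2.88, 0.0]
force: [-0.6, -0.7, -0.2]
opening: 0.0004
t: 3.6
tool_pos: [0.6216, -0.2088, 0.1089]
orientation: [1.243, 2.883, 0.0]
force: [0.2, 0.1, 0.1]
opening: 0.0007
t 3.6 [ 0.6216 -0.2088  0.1089] yaw_y 0.756 tilt [ 0.002 -0.001] F [0.2 0.1 0.1] q6 -1.16
```

View pics/w2.png

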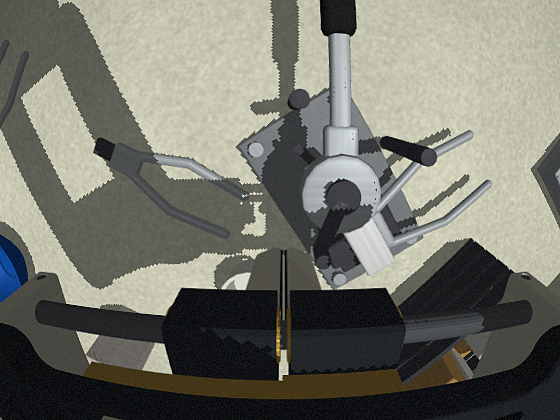

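```bash
python3 - <<'E'
from h import *
a=cv2.imread("pics/w2.png")
cv2.imwrite("pics/c3.png",cv2.resize(a[120:300,250:410],None,fx=3.3,fy=3.3,interpolation=2))
S=wray("w2",340.5,190,.097);print(S)
T=wray("w2",321,245,.1175);d=T-S;print("tab",T,np.hypot(*d[:2]),np.arctan2(d[1],d[0]))
G=wray("w2",337,110,.0915);d=G-S;print("handle",np.arctan2(d[1],d[0]))
p=np.array([.6216,-.2088]);y=np.array([.725,.689]);x=np.array([-.689,.725]);print((T[:2]-p)@x,(T[:2]-p)@y)
E
```

```text
[ 0.61965677 -0.15834232  0.097     ]
tab [ 0.62766368 -0.18526913  0.1175    ] 0.02809206241938809 -1.281765120890956
handle 2.382407970449579
0.012882002732160674 0.020608932806611493
```

View pics/c3.png

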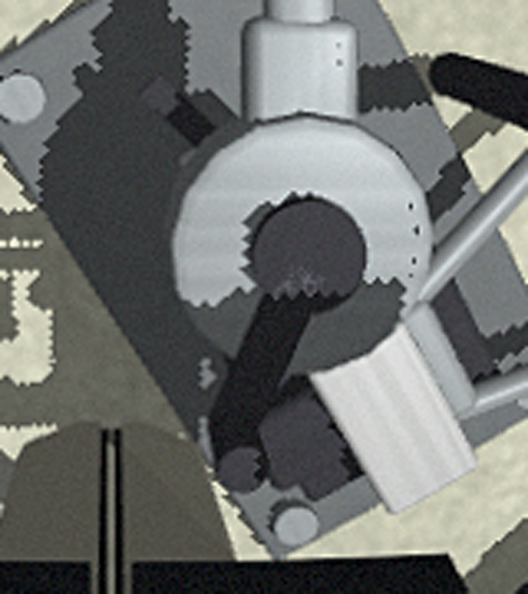

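```bash
python3 - <<'E'
from h import *
S=wray("w2",341.5,194.3,.097);print(S)
T=wray("w2",323.6,260.9,.1175);d=T-S;print("tab",T,np.hypot(*d[:2]),np.arctan2(d[1],d[0]))
p=np.array([.6216,-.2088]);y=np.array([.725,.689]);x=np.array([-.689,.725]);print("tab",(T[:2]-p)@x,(T[:2]-p)@y,"stud",(S[:2]-p)@x,(S[:2]-p)@y)
E
```

```text
[ 0.62191361 -0.15970417  0.097     ]
tab [ 0.63552647 -0.1908993   0.1175    ] 0.034035953827929885 -1.1593282662235607
tab 0.0033826732423079967 0.022430270793938306 stud 0.03537840360794292 0.03405439285607667
```

```bash
python3 -m inch '[[[0.3,0.2,0.1,0,0,0,1],[0,0.2,0,0,0,0,1]]]'|grep -E "pos|force"; python3 -m inch '[[[0,0.2,0,0,0,0,1],[0,0.2,0,0,0,0,1]]]'|grep -E "pos|force"; python3 -m inch '[[[0,0.2,0,0,0,0,1],[0,0.2,0,0,0,0,1]]]'|grep -E "pos|force"; python3 -m inch '[[[0,0.2,0,0,0,0,1],[0,0.2,0,0,0,0,1]]]'|grep -E "pos|force"; python3 -m inch '[[[0,0.2,0,0,0,0,1],[0,0,0,0,0,0,1]]]'|grep -E "pos|force"
python3 - <<'E'
from h import *;from plant import robot
show(snap(robot,"w3"))
a=cv2.imread("pics/w3.png");cv2.imwrite("pics/c4.png",cv2.resize(a[120:300,250:410],None,fx=3.3,fy=3.3,interpolation=2))
E
```

```text
tool_pos: [0.621, -0.2038, 0.1063]
force: [-2.1, -1.4, 0.4]
tool_pos: [0.6242, -0.2021, 0.1065]
force: [-1.2, -4.3, -0.2]
tool_pos: [0.6275, -0.1989, 0.1068]
force: [-0.4, -2.8, 0.0]
tool_pos: [0.6305, -0.1957, 0.1068]
force: [-0.4, -1.6, 0.5]
tool_pos: [0.6319, -0.194, 0.1067]
force: [-0.6, -1.9, 0.2]
t 4.7 [ 0.6319 -0.194   0.1067] yaw_y 0.756 tilt [0. 0.] F [-0.6 -1.9  0.2] q6 -1.13
```

```bash
f(){ grep -E "pos|force"; }; python3 -m inch '[[[0,0.2,0,0,0,0,1],[0,0.2,0,0,0,0,1]]]'|f; python3 -m inch '[[[0,0.1,0,0,0,0,1],[0,0.1,0,0,0,0,1]]]'|f; python3 -m inch '[[[0,0.1,0,0,0,0,1],[0,0,0,0,0,0,1]]]'|f
python3 - <<'E'
from h import *;from plant import robot
show(snap(robot,"w3"))
a=cv2.imread("pics/w3.png");cv2.imwrite("pics/c4.png",cv2.resize(a[120:300,250:410],None,fx=3.3,fy=3.3,interpolation=2))
E
```

```text
tool_pos: [0.6344, -0.1916, 0.1066]
force: [-1.5, -1.8, 1.3]
tool_pos: [0.6359, -0.1901, 0.1066]
force: [-1.7, -1.3, 0.8]
tool_pos: [0.6366, -0.1895, 0.1065]
force: [-2.2, -0.2, 1.4]
t 5.35 [ 0.6366 -0.1895  0.1065] yaw_y 0.756 tilt [-0.  0.] F [-2.2 -0.2  1.4] q6 -1.12
```

View pics/c4.png

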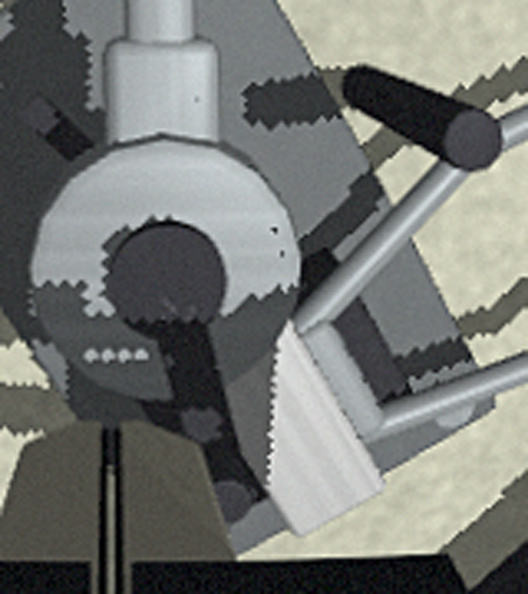

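```bash
cat > lev.py <<'E'
import sys
from h import *
n=sys.argv[1];s=[float(a) for a in sys.argv[2:]]
S=wray(n,s[0],s[1],.097);T=wray(n,s[2],s[3],.1175);d=T-S;print("stud",S,"tab r",np.hypot(*d[:2]),"ang",np.arctan2(d[1],d[0]))
G=wray(n,s[4],s[5],.0915);d=G-S;h=np.arctan2(d[1],d[0]);d=T-S;print("handle",h,"lever",np.arctan2(d[1],d[0])-h+np.pi)
E
python3 lev.py w3 300.3 200.3 321.8 270.6 298 121
python3 lev.py w2 341.5 194.3 323.6 260.9 341 122
```

```text
stud [ 0.62166656 -0.15885635  0.097     ] tab r 0.03563736061863144 ang -0.4919389599945507
handle 2.359903086528889 lever 0.28975060706635336
stud [ 0.62191361 -0.15970417  0.097     ] tab r 0.034035953827929885 ang -1.1593282662235607
handle 2.3460872574057294 lever -0.3638228700394972
```

```bash
f(){ grep -E "pos|force"; }; python3 -m inch '[[[0,0.1,0,0,0,0,1],[0,0.1,0,0,0,0,1]]]'|f; python3 -m inch '[[[0,0.1,0,0,0,0,1],[0,0.1,0,0,0,0,1]]]'|f; python3 -m inch '[[[0,0.1,0,0,0,0,1],[0,0,0,0,0,0,1]]]'|f
python3 -c "
from h import *;from plant import robot
show(snap(robot,'w4'))
a=cv2.imread('pics/w4.png');cv2.imwrite('pics/c5.png',cv2.resize(a[100:300,230:410],None,fx=3,fy=3,interpolation=2))"
```

```text
tool_pos: [0.6379, -0.1882, 0.1064]
force: [-3.7, 0.4, 1.0]
tool_pos: [0.6394, -0.1868, 0.1064]
force: [-4.7, -0.4, 0.1]
tool_pos: [0.6402, -0.1861, 0.1063]
force: [-2.9, -0.2, -0.3]
t 6.0 [ 0.6402 -0.1861  0.1063] yaw_y 0.756 tilt [-0.001  0.   ] F [-2.9 -0.2 -0.3] q6 -1.12
```

```bash
cat > grip.py <<'E'
from h import *
import sys
S=np.array([.622,-.1597])
for n in sys.argv[1:]:
    g=cv2.cvtColor(cv2.imread(f"pics/{n}.png"),cv2.COLOR_BGR2GRAY);m=(g<40).astype('uint8')
    k,l,s,c=cv2.connectedComponentsWithStats(m)
    for i in range(1,k):
        if s[i,4]>150 and s[i,1]+s[i,3]<250:
            G=wray(n,*c[i],.09)[:2]-S;print(n,s[i],np.round(c[i],1),"r",np.hypot(*G).round(4),"ang",np.arctan2(G[1],G[0]).round(3))
E
python3 grip.py w1 w2 w3 w4
```

```text
w1 [ 323   69   23   81 1706] [333.8 109. ] r 0.1295 ang 2.352
w1 [299 166  25  25 185] [305.5 177.1] r 0.0716 ang 2.727
w1 [157 192  17  17 188] [165.  199.7] r 0.1707 ang -2.647
w1 [362 195  27  28 288] [374.7 207.4] r 0.0551 ang 1.492
w2 [ 320    0   36   36 1182] [337.6  16.4] r 0.1035 ang 2.353
w2 [380 136  49  29 635] [403.2 148.2] r 0.0469 ang 1.373
w2 [ 95 138  20  23 297] [104.2 148.2] r 0.1499 ang -2.583
w3 [ 278    0   36   41 1307] [295.1  18.4] r 0.1044 ang 2.353
w3 [354 140  40  31 517] [371.9 152.1] r 0.0506 ang 1.344
w4 [ 269    0   36   41 1318] [286.3  18.4] r 0.1043 ang 2.353
w4 [348 140  38  30 495] [365.  151.6] r 0.0513 ang 1.339
```

View pics/c5.png

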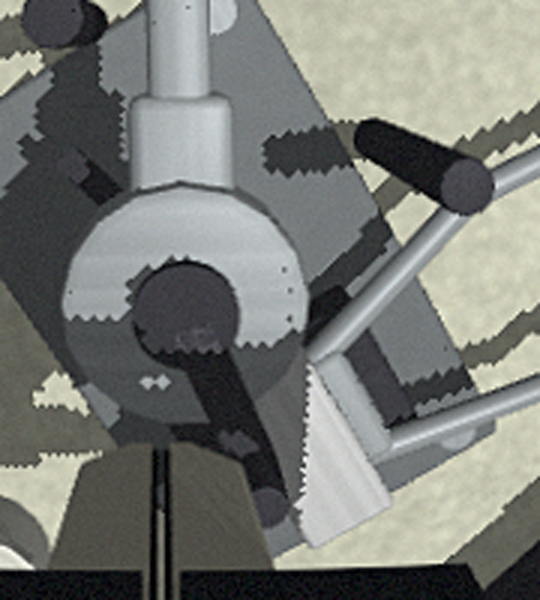

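```bash
python3 lev.py w4 291.7 200.6 320 269 290 121; f(){ grep -E "pos|force"; }; python3 -m inch '[[[0,0.1,0,0,0,0,1],[0,0.05,0,0,0,0,1]]]'|f;python3 -m inch '[[[0,0.05,0,0,0,0,1],[0,0.05,0,0,0,0,1]]]'|f
python3 -c "
from h import *;from plant import robot
show(snap(robot,'w5'))";python3 grip.py w5
```

```text
stud [ 0.62178971 -0.15892512  0.097     ] tab r 0.035902635891158226 ang -0.3804423559201102
handle 2.350198030566193 lever 0.41095226710349
tool_pos: [0.6412, -0.1852, 0.1064]
force: [-3.5, -0.1, -1.3]
tool_pos: [0.6417, -0.1849, 0.1063]
force: [-6.3, -2.6, -1.1]
t 6.45 [ 0.6417 -0.1849  0.1063] yaw_y 0.756 tilt [-0.001 -0.   ] F [-6.3 -2.6 -1.1] q6 -1.11
w5 [ 265    0   36   41 1306] [282.9  18.3] r 0.1042 ang 2.352
w5 [346 139  37  31 482] [362.4 151.2] r 0.0516 ang 1.337
```

```bash
f(){ grep -E "pos|force"; }; python3 -m inch '[[[0,0.05,0,0,0,0,1],[0,0,0,0,0,0,1]]]'|f;python3 -m inch '[[[0,0.05,0,0,0,0,1],[0,0,0,0,0,0,1]]]'|f;python3 -m inch '[[[0,0.05,0,0,0,0,1],[0,0,0,0,0,0,1]]]'|f
python3 -c "
from h import *;from plant import robot
show(snap(robot,'w6'))";python3 grip.py w6
```

```text
tool_pos: [0.6418, -0.1846, 0.1063]
force: [-5.8, -1.9, 0.4]
tool_pos: [0.6421, -0.1842, 0.1063]
force: [-7.5, -2.5, 0.3]
tool_pos: [0.6423, -0.1838, 0.1062]
force: [-8.2, -1.4, 0.5]
t 7.1 [ 0.6423 -0.1838  0.1062] yaw_y 0.755 tilt [-0.002 -0.   ] F [-8.2 -1.4  0.5] q6 -1.11
w6 [ 256    0   36   41 1323] [273.4  18.6] r 0.1045 ang 2.391
w6 [345 140  37  31 481] [360.9 151.7] r 0.0518 ang 1.334
```

```bash
python3 -m inch '[[[0,-1.3,0,0,0,0,1],[0,-1.2,0,0,0,0,1],[0,0,-4,0,0,0,1],[0,0,-4,0,0,0,1],[0,0,0,0,0,-3.7,0.14]]]' >/dev/null; python3 -m inch '[[[4,0.2,0,0,0,0,0.14],[4,0.2,0,0,0,0,0.14],[4,0.2,0,0,0,0,0.14],[4,0.2,0,0,0,0,0.14],[0,0,0,0,0,0,0.14]]]' >/dev/null;python3 -m inch '[[[0,0,0,0,0,0,0.14]]]'
python3 -c "
from h import *;from plant import robot
show(snap(robot,'w7'))";python3 grip.py w7
```

```text
t: 8.25
tool_pos: [0.5136, -0.0858, 0.1874]
orientation: [1.15, 2.921, 0.001]
force: [0.6, 0.6, 0.1]
opening: 0.0398
t 8.25 [ 0.5136 -0.0858  0.1874] yaw_y 0.821 tilt [ 0.003 -0.001] F [0.6 0.6 0.1] q6 -1.08
```

View pics/w7.png

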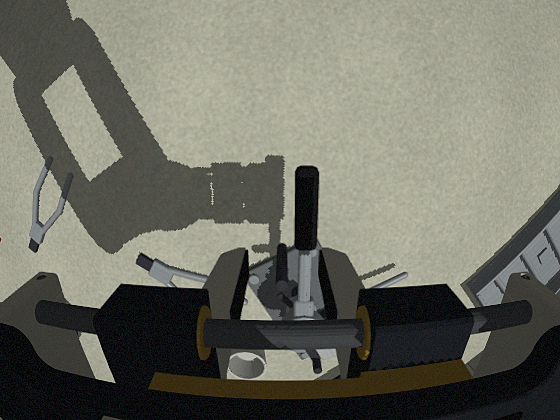

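```bash
python3 -c "
from h import *
G=wray('w7',307,207,.0935)[:2];p=np.array([.5136,-.0858]);x=np.array([-.732,.682]);y=np.array([.682,.732]);print(G,(G-p)@x,(G-p)@y);d=G-np.array([.622,-.1597]);print(np.hypot(*d),np.arctan2(d[1],d[0]))"
```

```text
[ 0.52549275 -0.06879568] 0.002891457046398628 0.02055802000737606
0.13257920541815957 2.3860819642229334
```

```bash
python3 -m inch '[[[0.1,2,0,0,0,0,0.14],[0,0,3,0,0,0,0.14],[0,0,3,0,0,0,0.14],[0,0,3,0,0,0,0.14],[0,0,2.5,0,0,0,0.14]]]';python3 -m inch '[[[0,0,0,0,0,0,0.4],[0,0,0,0,0,0,0.4],[0,0,0,0,0,0,0.4]]]'
python3 -c "
from h import *;from plant import robot
show(snap(robot,'w8'));print(wproj('w8',[.622,-.1597,.0865]))"
```

```text
t: 8.8
tool_pos: [0.5271, -0.0716, 0.0702]
orientation: [1.153, 2.922, -0.0]
force: [0.3, 0.4, -0.4]
opening: 0.0398
t: 9.1
tool_pos: [0.5282, -0.0712, 0.0737]
orientation: [1.151, 2.92, 0.001]
force: [1.0, 0.0, 0.7]
opening: 0.0278
t 9.1 [ 0.5282 -0.0712  0.0737] yaw_y 0.82 tilt [ 0.003 -0.001] F [1.  0.  0.7] q6 -1.05
[281.75397026 416.85275938]
```

```bash
python3 -m inch '[[[-0.07,1.36,0,0,0,6,0.4],[-0.07,1.36,0,0,0,6,0.4],[-0.07,1.36,0,0,0,6,0.4],[-0.07,1.36,0,0,0,6,0.4]]]' && python3 -m inch '[[[-0.07,1.36,0,0,0,6,0.4],[-0.07,1.36,0,0,0,6,0.4],[-0.07,1.36,0,0,0,6,0.4],[0,0,0,0,0,0,0.4]]]'
cat > st.py <<'E'
from h import *;from plant import robot
s=robot.read_state();show(s);m=Ro.from_rotvec(s["orientation"]).as_matrix();d=s["tool_pos"][:2]-np.array([.622,-.1597])
print("r",np.hypot(*d).round(4),"ang",np.arctan2(d[1],d[0]).round(3),"Fx,Fy tool",np.round(m.T@s["force"],1),"open",round(float(s["opening"]),4))
E
python3 st.py
```

```text
t: 9.55
tool_pos: [0.5722, -0.0396, 0.0736]
orientation: [1.738, 2.614, 0.001]
force: [0.0, -1.4, 0.2]
opening: 0.028
t: 9.95
tool_pos: [0.6126, -0.0295, 0.0736]
orientation: [2.122, 2.313, 0.003]
force: [0.9, 0.6, 0.3]
opening: 0.0279
t 9.95 [ 0.6126 -0.0295  0.0736] yaw_y 0.086 tilt [ 0.004 -0.   ] F [0.9 0.6 0.3] q6 -0.22
r 0.1306 ang 1.643 Fx,Fy tool [ 0.5  0.9 -0.3] open 0.0279
```

```bash
python3 -m inch '[[[-0.03,0.9,0,0,0,4,0.4],[-0.03,0.9,0,0,0,4,0.4],[0,0.45,0,0,0,2,0.4],[0,0,0,0,0,0,0.4]]]'>/dev/null; python3 st.py; python3 -m inch '[[[0,0.22,0,0,0,1,0.4],[0,0,0,0,0,0,0.4]]]'>/dev/null; python3 st.py; python3 -m inch '[[[0,0.22,0,0,0,1,0.4],[0,0,0,0,0,0,0.4]]]'>/dev/null; python3 st.py
```

```text
t 10.35 [ 0.6331 -0.0296  0.0726] yaw_y -0.085 tilt [ 0.001 -0.   ] F [-1.9  0.5  1. ] q6 -0.04
r 0.1306 ang 1.486 Fx,Fy tool [ 0.3 -2.  -1. ] open 0.0279
t 10.55 [ 0.6349 -0.0297  0.0721] yaw_y -0.104 tilt [ 0. -0.] F [-1.2 -0.7  1.7] q6 -0.02
r 0.1307 ang 1.472 Fx,Fy tool [-0.8 -1.1 -1.7] open 0.028
t 10.75 [ 0.6372 -0.0298  0.0718] yaw_y -0.123 tilt [ 0. -0.] F [-1.1 -0.   0.4] q6 -0.0
r 0.1308 ang 1.454 Fx,Fy tool [-0.2 -1.  -0.4] open 0.0283
```

```bash
python3 -m inch '[[[0,0.22,0,0,0,1,0.4],[0,0.22,0,0,0,1,0.4],[0,0,0,0,0,0,0.4]]]'>/dev/null; python3 st.py; for i in 1; do python3 -m inch '[[[0,-0.7,0,0,0,-3,0.4],[0,-0.7,0,0,0,-3,0.4],[0,-0.7,0,0,0,-3,0.4]]]'>/dev/null; python3 st.py; python3 -m inch '[[[0,-0.68,0,0,0,-3,0.4],[0,-0.68,0,0,0,-3,0.4]]]'>/dev/null; python3 st.py;  python3 -m inch '[[[0,-0.68,0,0,0,-3,0.4],[0,-0.68,0,0,0,-3,0.4]]]'>/dev/null; python3 st.py;  python3 -m inch '[[[0,-0.68,0,0,0,-3,0.4],[0,-0.68,0,0,0,-3,0.4]]]'>/dev/null; python3 st.py; done
```

```text
t 11.05 [ 0.6417 -0.0303  0.0716] yaw_y -0.158 tilt [0. 0.] F [-1.3 -0.   0.9] q6 0.03
r 0.1309 ang 1.419 Fx,Fy tool [-0.2 -1.3 -0.9] open 0.028
t 11.35 [ 0.6209 -0.0282  0.0717] yaw_y 0.002 tilt [ 0.001 -0.   ] F [ 0.2 -0.9 -0.5] q6 -0.13
r 0.1315 ang 1.579 Fx,Fy tool [-0.9  0.2  0.5] open 0.0281
t 11.55 [ 0.6073 -0.0286  0.0717] yaw_y 0.107 tilt [ 0.001 -0.   ] F [ 0.6 -1.4  0. ] q6 -0.24
r 0.1319 ang 1.683 Fx,Fy tool [-1.5  0.4 -0. ] open 0.028
t 11.75 [ 0.5939 -0.0304  0.0718] yaw_y 0.212 tilt [ 0.001 -0.   ] F [ 1.5 -0.4 -0.1] q6 -0.35
r 0.1323 ang 1.785 Fx,Fy tool [-0.7  1.4  0.1] open 0.0275
t 11.95 [ 0.5808 -0.0336  0.0719] yaw_y 0.316 tilt [ 0.002 -0.   ] F [ 4.1 -1.5 -1.9] q6 -0.46
r 0.1326 ang 1.886 Fx,Fy tool [-2.7  3.5  1.9] open 0.0277
```

```bash
for i in 1; do python3 -m inch '[[[-0.04,-0.68,0,0,0,-3,0.4],[-0.04,-0.68,0,0,0,-3,0.4]]]'>/dev/null; python3 st.py; python3 -m inch '[[[-0.04,-0.68,0,0,0,-3,0.4],[-0.04,-0.68,0,0,0,-3,0.4]]]'>/dev/null; python3 st.py;  python3 -m inch '[[[-0.04,-0.68,0,0,0,-3,0.4],[-0.04,-0.68,0,0,0,-3,0.4]]]'>/dev/null; python3 st.py; done
```

```text
t 12.15 [ 0.5694 -0.0381  0.0719] yaw_y 0.421 tilt [0.004 0.001] F [ 9.4  3.5 -6.5] q6 -0.58
r 0.1324 ang 1.979 Fx,Fy tool [-0.6 10.   6.6] open 0.0279
t 12.35 [ 0.5575 -0.0441  0.0719] yaw_y 0.526 tilt [0.004 0.002] F [ 8.2  7.  -5. ] q6 -0.7
r 0.1324 ang 2.08 Fx,Fy tool [ 1.9 10.6  5.1] open 0.0279
t 12.55 [ 0.546  -0.0514  0.0719] yaw_y 0.631 tilt [0.003 0.003] F [ 6.1  8.4 -3.7] q6 -0.82
r 0.1323 ang 2.183 Fx,Fy tool [3.2 9.9 3.8] open 0.0281
```

```bash
for i in 1; do python3 -m inch '[[[-0.04,-0.68,0,0,0,-3,0.4],[-0.04,-0.68,0,0,0,-3,0.4]]]'>/dev/null; python3 st.py; python3 -m inch '[[[-0.04,-0.68,0,0,0,-3,0.4],[-0.04,-0.68,0,0,0,-3,0.4]]]'>/dev/null; python3 st.py;  python3 -m inch '[[[-0.02,-0.45,0,0,0,-2,0.4],[-0.02,-0.45,0,0,0,-2,0.4]]]'>/dev/null; python3 st.py; done
```

```text
t 12.75 [ 0.5354 -0.0598  0.0718] yaw_y 0.736 tilt [0.003 0.004] F [ 4.9 10.4 -0.4] q6 -0.95
r 0.1322 ang 2.285 Fx,Fy tool [ 4.4 10.6  0.4] open 0.0283
t 12.95 [ 0.5256 -0.0693  0.0718] yaw_y 0.841 tilt [0.001 0.004] F [ 1.  13.4  0.9] q6 -1.07
r 0.1322 ang 2.388 Fx,Fy tool [ 8.2 10.7 -0.8] open 0.0286
t 13.15 [ 0.5197 -0.0762  0.0717] yaw_y 0.91 tilt [0.001 0.005] F [ 0.2 13.9  2.7] q6 -1.16
r 0.1321 ang 2.457 Fx,Fy tool [ 8.4 11.1 -2.7] open 0.028
```

```bash
python3 -m inch '[[[0.02,-0.34,0,0,0,-1.5,0.4],[0.02,-0.34,0,0,0,-1.5,0.4],[0,0,0,0,0,0,0.4]]]'>/dev/null; python3 st.py; python3 -m inch '[[[0,0.9,0,0,0,4,0.4],[0,0.9,0,0,0,4,0.4],[0,0.9,0,0,0,4,0.4],[0,0,0,0,0,0,0.4]]]'>/dev/null; python3 st.py
```

```text
t 13.45 [ 0.5152 -0.0818  0.0717] yaw_y 0.961 tilt [0.001 0.004] F [ 0.3 12.3  1.8] q6 -1.22
r 0.1322 ang 2.511 Fx,Fy tool [ 6.8 10.3 -1.8] open 0.0284
t 13.85 [ 0.5327 -0.0626  0.0718] yaw_y 0.75 tilt [0.001 0.   ] F [-0.  -0.2 -0.3] q6 -0.96
r 0.1319 ang 2.315 Fx,Fy tool [-0.1 -0.1  0.3] open 0.0277
```

```bash
python3 -m inch '[[[-0.06,1.25,0,0,0,5.5,0.4],[-0.06,1.25,0,0,0,5.5,0.4],[-0.06,1.25,0,0,0,5.5,0.4],[-0.06,1.25,0,0,0,5.5,0.4]]]'>/dev/null; python3 st.py; python3 -m inch '[[[-0.06,1.25,0,0,0,5.5,0.4],[-0.06,1.25,0,0,0,5.5,0.4],[-0.06,1.25,0,0,0,5.5,0.4],[-0.06,1.25,0,0,0,5.5,0.4]]]'>/dev/null; python3 st.py;python3 -m inch '[[[-0.02,0.4,0,0,0,1.8,0.4],[-0.02,0.4,0,0,0,1.8,0.4],[0,0,0,0,0,0,0.4]]]'>/dev/null; python3 st.py;python3 -m inch '[[[-0.02,0.4,0,0,0,1.8,0.4],[0,0,0,0,0,0,0.4]]]'>/dev/null; python3 st.py
```

```text
t 14.25 [ 0.574  -0.0369  0.0714] yaw_y 0.365 tilt [-0.001 -0.   ] F [-1.4 -1.4  0.9] q6 -0.52
r 0.1319 ang 1.943 Fx,Fy tool [-0.8 -1.8 -0.9] open 0.0278
t 14.65 [ 0.6231 -0.0281  0.0714] yaw_y -0.019 tilt [-0.001  0.   ] F [-2.   0.2  1.6] q6 -0.11
r 0.1316 ang 1.563 Fx,Fy tool [ 0.2 -2.  -1.6] open 0.0282
t 14.95 [ 0.6312 -0.0291  0.0714] yaw_y -0.079 tilt [-0.  0.] F [-0.8 -0.3  0.3] q6 -0.05
r 0.131 ang 1.501 Fx,Fy tool [-0.3 -0.8 -0.3] open 0.0278
t 15.15 [ 0.635  -0.0296  0.0715] yaw_y -0.11 tilt [-0.  0.] F [-1.5  0.3 -0.3] q6 -0.02
r 0.1307 ang 1.471 Fx,Fy tool [ 0.1 -1.5  0.3] open 0.028
```

Now the second driving stroke, watching force for the nut's end stop.

```bash
python3 -m inch '[[[0,0.4,0,0,0,1.8,0.4],[0,0.2,0,0,0,0.9,0.4],[0,0,0,0,0,0,0.4]]]'>/dev/null; python3 st.py; python3 -m inch '[[[-0.03,-0.9,0,0,0,-4,0.4],[-0.03,-0.9,0,0,0,-4,0.4],[-0.02,-0.7,0,0,0,-3,0.4],[-0.02,-0.7,0,0,0,-3,0.4]]]'>/dev/null; python3 st.py; for i in 1; do python3 -m inch '[[[-0.02,-0.68,0,0,0,-3,0.4],[-0.02,-0.68,0,0,0,-3,0.4]]]'>/dev/null; python3 st.py;  python3 -m inch '[[[-0.02,-0.68,0,0,0,-3,0.4],[-0.02,-0.68,0,0,0,-3,0.4]]]'>/dev/null; python3 st.py;  python3 -m inch '[[[-0.02,-0.68,0,0,0,-3,0.4],[-0.02,-0.68,0,0,0,-3,0.4]]]'>/dev/null; python3 st.py; done
```

```text
t 15.45 [ 0.6409 -0.0303  0.0715] yaw_y -0.158 tilt [-0. -0.] F [-0.3  0.1 -0.6] q6 0.03
r 0.1308 ang 1.426 Fx,Fy tool [ 0.  -0.4  0.6] open 0.028
t 15.85 [ 0.6092 -0.0292  0.0719] yaw_y 0.089 tilt [ 0.001 -0.   ] F [ 1.5 -0.9 -0.3] q6 -0.22
r 0.1312 ang 1.669 Fx,Fy tool [-1.1  1.5  0.3] open 0.0282
t 16.05 [ 0.5961 -0.0311  0.072 ] yaw_y 0.194 tilt [ 0.002 -0.   ] F [ 6.2 -0.8 -4. ] q6 -0.33
r 0.1312 ang 1.769 Fx,Fy tool [-2.  6.  4.] open 0.0277
t 16.25 [ 0.5841 -0.0342  0.072 ] yaw_y 0.299 tilt [0.005 0.   ] F [10.9  0.4 -7.5] q6 -0.45
r 0.1311 ang 1.864 Fx,Fy tool [-2.8 10.5  7.5] open 0.0281
t 16.45 [ 0.5714 -0.0387  0.072 ] yaw_y 0.403 tilt [0.005 0.   ] F [10.2  1.9 -8.1] q6 -0.56
r 0.1311 ang 1.967 Fx,Fy tool [-2.2 10.1  8.2] open 0.028
```

```bash
for i in 1; do python3 -m inch '[[[-0.02,-0.68,0,0,0,-3,0.4],[-0.02,-0.68,0,0,0,-3,0.4]]]'>/dev/null; python3 st.py;  python3 -m inch '[[[-0.02,-0.68,0,0,0,-3,0.4],[-0.02,-0.68,0,0,0,-3,0.4]]]'>/dev/null; python3 st.py;  python3 -m inch '[[[-0.02,-0.68,0,0,0,-3,0.4],[-0.02,-0.68,0,0,0,-3,0.4]]]'>/dev/null; python3 st.py; python3 -m inch '[[[0,-0.46,0,0,0,-2,0.4],[0,-0.46,0,0,0,-2,0.4]]]'>/dev/null; python3 st.py; done
```

```text
t 16.65 [ 0.5592 -0.0446  0.072 ] yaw_y 0.508 tilt [0.005 0.   ] F [10.5  2.1 -6.7] q6 -0.68
r 0.1311 ang 2.071 Fx,Fy tool [-3.2 10.1  6.8] open 0.0279
t 16.85 [ 0.5476 -0.0517  0.072 ] yaw_y 0.613 tilt [0.005 0.001] F [10.6  2.9 -6. ] q6 -0.8
r 0.1311 ang 2.174 Fx,Fy tool [-3.7 10.3  6.1] open 0.0278
t 17.05 [ 0.5369 -0.0599  0.072 ] yaw_y 0.718 tilt [0.004 0.001] F [10.   3.9 -7.2] q6 -0.93
r 0.1311 ang 2.277 Fx,Fy tool [-3.6 10.1  7.2] open 0.0285
t 17.25 [ 0.5301 -0.0661  0.072 ] yaw_y 0.787 tilt [0.005 0.001] F [ 9.7  2.7 -7.1] q6 -1.01
r 0.1312 ang 2.347 Fx,Fy tool [-5.   8.7  7.2] open 0.028
```

```bash
for i in 1; do python3 -m inch '[[[0,-0.34,0,0,0,-1.5,0.4],[0,0,0,0,0,0,0.4]]]'>/dev/null; python3 st.py|tail -1;  python3 -m inch '[[[0,-0.34,0,0,0,-1.5,0.4],[0,0,0,0,0,0,0.4]]]'>/dev/null; python3 st.py|tail -1;  python3 -m inch '[[[0,-0.23,0,0,0,-1,0.4],[0,0,0,0,0,0,0.4]]]'>/dev/null; python3 st.py|tail -1; python3 -m inch '[[[0,-0.23,0,0,0,-1,0.4],[0,0,0,0,0,0,0.4]]]'>/dev/null; python3 st.py|tail -1; done
```

```text
r 0.1312 ang 2.374 Fx,Fy tool [-3.2  9.5  6.8] open 0.0282
r 0.1312 ang 2.399 Fx,Fy tool [-3.8  9.1  6.6] open 0.0283
r 0.1313 ang 2.416 Fx,Fy tool [-4.   8.5  6.9] open 0.0283
r 0.1312 ang 2.433 Fx,Fy tool [-3.9  9.6  7.4] open 0.0282
```

```bash
for i in 1; do python3 -m inch '[[[0,-0.23,0,0,0,-1,0.4],[0,0,0,0,0,0,0.4]]]'>/dev/null; python3 st.py|tail -1;  python3 -m inch '[[[0,-0.23,0,0,0,-1,0.4],[0,0,0,0,0,0,0.4]]]'>/dev/null; python3 st.py|tail -1;  python3 -m inch '[[[0,-0.23,0,0,0,-1,0.4],[0,0,0,0,0,0,0.4]]]'>/dev/null; python3 st.py|tail -1; done
```

```text
r 0.1313 ang 2.45 Fx,Fy tool [-3.3  8.7  7.2] open 0.0283
r 0.1312 ang 2.466 Fx,Fy tool [-4.2 10.6  7.2] open 0.0283
r 0.1313 ang 2.481 Fx,Fy tool [-4.9 11.9  8.2] open 0.028
```

```bash
for i in 1; do python3 -m inch '[[[0,-0.17,0,0,0,-0.7,0.4],[0,0,0,0,0,0,0.4]]]'>/dev/null; python3 st.py|tail -1;  python3 -m inch '[[[0,-0.17,0,0,0,-0.7,0.4],[0,0,0,0,0,0,0.4]]]'>/dev/null; python3 st.py|tail -1; done
```

```text
r 0.1312 ang 2.492 Fx,Fy tool [-5.4 13.4  8.5] open 0.0278
r 0.1312 ang 2.503 Fx,Fy tool [-6.3 14.7  9. ] open 0.0283
```

```bash
python3 -m inch '[[[0,0.4,0,0,0,1.5,0.4],[0,0.4,0,0,0,1.5,0.4],[0,0.4,0,0,0,1.5,0.4],[0,0.1,0,0,0,0,0.14],[0,0,0,0,0,0,0.14]]]'>/dev/null; python3 st.py;  python3 -m inch '[[[0,0,0,0,0,0,0.14],[0,0,-2,0,0,0,0.14],[0,0,-4,0,0,0,0.14],[0,0,-4,0,0,0,0.14],[0,0,-4,0,0,0,0.14]]]'>/dev/null;python3 -m inch '[[[4,0,-3,0,0,0,0.14],[4,0,-3,0,0,0,0.14],[3,0,0,0,0,0,0.14],[0,0,0,0,0,0,0.14],[0,0,0,0,0,0,0.14]]]'>/dev/null; python3 -c "
from h import *;from plant import robot
show(snap(robot,'w9'));S=np.array([.622,-.1597]);p=wproj('w9',[*S,.097]);print(p)
a=cv2.imread('pics/w9.png');x,y=int(p[0]),int(p[1]);print(x-100,y-120)
A=a[max(0,y-120):y+60,x-100:x+100];t=robot.read_camera('top')['image'][110:220,270:390];cv2.imwrite('pics/c9.png',np.hstack([cv2.resize(A,(400,2*A.shape[0]),interpolation=2),cv2.resize(t,(int(120*2*A.shape[0]/110),2*A.shape[0]),interpolation=2)]))"; python3 grip.py w9
```

```text
t 19.55 [ 0.5232 -0.0726  0.0723] yaw_y 0.871 tilt [ 0.002 -0.   ] F [ 2.7  1.  -0.6] q6 -1.11
r 0.1317 ang 2.419 Fx,Fy tool [-1.4  2.5  0.6] open 0.0382
t 20.55 [ 0.4378 -0.0017  0.2717] yaw_y 0.87 tilt [ 0. -0.] F [-0.5  0.  -0.5] q6 -0.99
[281.31819312 358.53877821]
181 238
```

View pics/c9.png

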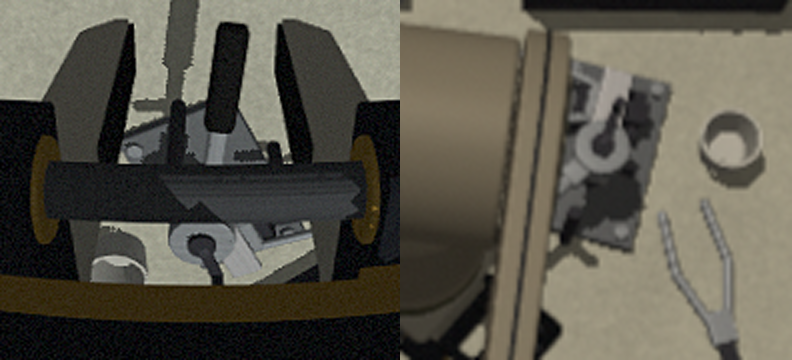

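```bash
python3 -m inch '[[[-4.5,1,0,0,0,0,1],[-4.5,1,0,0,0,0,1],[-4.5,1,0,0,0,0,1],[-4.5,1,0,0,0,0,1],[-4.5,1,0,0,0,0,1]]]' 10 >/dev/null;python3 -m inch '[[[-3,0.7,0,0,0,0,1],[0,0,2.5,0,0,0,1],[0,0,2,0,0,0,1],[0,0,0,0,0,0,1],[0,0,0,0,0,0,1]]]'>/dev/null; python3 -c "
from h import *;from plant import robot
show(snap(robot,'wa'));S=np.array([.622,-.1597]);p=wproj('wa',[*S,.097]);print(p)
for a in (3.15,-1.93): print(wproj('wa',[*(S+.036*np.array([np.cos(a),np.sin(a)])),.07]))
a=cv2.imread('pics/wa.png');x,y=int(p[0]),int(p[1]);x0=max(0,x-90);y0=max(0,y-80);print(x0,y0)
cv2.imwrite('pics/ca.png',cv2.resize(a[y0:y0+150,x0:x0+190],None,fx=4,fy=4,interpolation=2))"; python3 grip.py wa
```

```text
t 21.65 [ 0.6692 -0.1233  0.2253] yaw_y 0.868 tilt [-0.003  0.001] F [ 0.6 -0.1  0.8] q6 -1.13
[221.18586137 187.10555664]
[202.51209457 155.1935873 ]
[195.01372145 192.77021586]
131 107
wa [ 222   13   30   77 1604] [236.1  51.4] r 0.1282 ang 2.32
wa [203 120  20  13 155] [213.6 125.2] r 0.0584 ang 2.551
wa [277 153  12  23 185] [282.5 163.7] r 0.0614 ang 1.213
wa [211 179  30  54 685] [225.5 201.8] r 0.0166 ang -0.572
wa [  0 192  28  55 343] [ 18.7 214.7] r 0.2804 ang -2.161
```

View pics/ca.png

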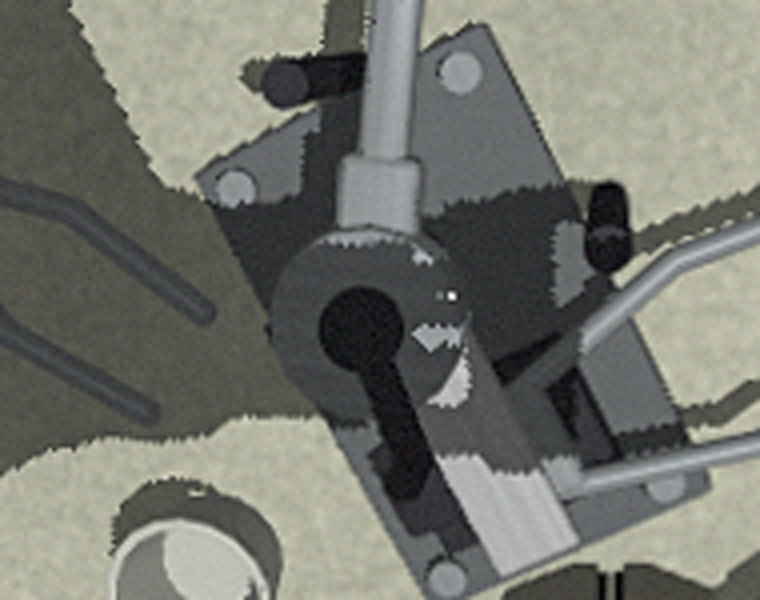

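```bash
python3 lev.py wa 223.3 188.5 232.3 228.2 229 125; python3 - <<'E'
from plant import robot
import numpy as np
s=robot.read_state();print(np.abs(s["dq"]).max(),s["t"]);print(robot.close_job())
E
```

```text
stud [ 0.62432338 -0.159074    0.097     ] tab r 0.03382101262450929 ang -0.39304060062852936
handle 2.331199009806561 lever 0.4173530431547028
0.026287389043581834 21.7
the job is handed in; nothing more can be done
None
```

The nipper should be unclamped. I felt the nut reach its end stop, but I did not confirm by eye that the strap had risen. I handed the job in at about 22 s of robot time.

- **Lever:** I pushed it from the tightening side to its loosening stop. Tool force was mostly 2–5 N and about 8.5 N at the stop, where the ratchet head began to turn with it. The last picture puts the lever at +0.42 rad against a stop of +0.45, which is within my measuring error.
- **Strokes:** I made two loosening strokes with the fingers open around the grip. Turning the nut took about 10 N, and the clockwise returns stayed at about 2 N or less.
- **End stop:** On the second stroke the force climbed from about 9 to 14.7 N and I stopped there, below the 21 N limit. The first stroke had gone slightly further at only 10 N, so this was not the ratchet's own post. My estimate of the nut's total turn is about 1.2 rad, which matches the full travel.
- **Release:** I eased the handle back, let go and lifted clear. At hand-in the arm stood about 11 cm above the ratchet, touching nothing.

**Not confirmed:**
- The nut's pointer was in shadow and could not be made out in the last picture. The strap's 5 mm lift was not measured, so both rest on the felt stop and the turned angle.
- A tool reading of about 2.5 N remained as I opened the fingers, probably the grip resting against one finger.
- I did not check every item on the counter. The jar and the nipper beside the jig looked unmoved.

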